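# Right the fallen bookend and close up the row of manuals

### The job

The metal bookend has been knocked flat: tip it back up onto its foot and bring its flat face snug and square against the free end of the row of manuals, centred on it. The oil bottle is standing in the bookend's place, so move it elsewhere on the bench, upright and without knocking it over. Keep the manuals standing where they are and leave the other things on the bench alone.

Things in the scene. Friction and masses are not known exactly. Their poses are not given: they have to be found in the camera images.
- bookend_face (a point): Fallen bookend: plain dark metal L, 0.5 to 0.9 kg, 100 mm wide (own x); upright plate 130 mm high, 10 mm thick; foot 105 mm long (plate included), 16 mm thick. Point: middle of the plate's flat outer face, 65 mm above the foot's underside. Own z runs up the plate, own y out of the flat face, the foot towards own -y. It starts flat face down, own z pointing to the row within 0.4 rad.
- bookend_toe (a point): Middle of the end edge of the bookend's foot, 105 mm behind the flat face, 8 mm above the underside. At the start the foot stands on edge, this end up, 105 mm above the table. A level push of 2 to 4 N near this end, on the side over the plate and away from the plate, tips the bookend about its heel; past about 45 degrees it drops onto its foot, flat face towards the row.
- row_end (a point): Middle of the free face of the last manual of the row: 120 mm wide (own x, level), 142 mm high, the point 71 mm above the table. Own y points into the row; when the bookend is home the two flat faces touch and both points have the same own x.
- bottle_mid (a point): White plastic oil bottle with a black cap, standing upright between the row and the bookend, in the place where the bookend must go: body 52 mm in diameter up to 105 mm, then a shoulder and a 26 mm cap, 135 mm high in all, 0.13 to 0.31 kg. The point is on its axis, 67 mm above its foot.
- filebox: Grey steel card-file box, fixed, 130 mm (x) by 100 mm (y) by 150 mm high; the other end of the row stands against its -y face. Origin: middle of its underside.
- mat: White paper mat, look only (1 mm), 400 mm (x) by 700 mm (y), under the whole job; origin at its middle, x away from the robot, y along the row of manuals towards the file box. Around it stand fixed equipment and cases, up to 200 mm high: none nearer than 0.22 m beyond its middle along world +x, or nearer than 0.37 m to the side.
- mug_mid (a point): White ceramic mug, 80 mm wide and 92 mm high, handle towards own +y reaching about 75 mm from the axis. Bystander. Point: on the axis, 46 mm up.
- jar_mid (a point): Amber glass jar with a lid, 64 mm wide, 75 mm high. Bystander. Point: on the axis, 37 mm up.
- can_mid (a point): Steel can, 66 mm wide, 100 mm high. Bystander. Point: on the axis, 50 mm up.
- tape_mid (a point): Roll of brown paper tape lying flat, 96 mm outside diameter, 72 mm hole, 24 mm high. Bystander. Point: on the axis, 12 mm up.
- screwdriver_mid (a point): Screwdriver lying on the mat, 190 mm long along its own x, 26 mm high. Bystander. Point: middle of its length, at table level.
- brush_mid (a point): Flat cleaning brush lying at the mat's end, 180 mm long along its own x, 42 mm wide, 20 mm high. Bystander. Point: middle of its length, at table level.
- manual_d_mid (a point): Hardback manual standing in the row, 28 mm thick (own y), 120 mm deep (own x), 148 mm high, 0.38 kg, loose. Point: its middle, 74 mm up.
- manual_c_mid (a point): Hardback manual standing in the row, 38 mm thick (own y), 120 mm deep (own x), 138 mm high, 0.38 kg, loose. Point: its middle, 69 mm up.
- manual_b_mid (a point): Hardback manual standing in the row, 30 mm thick (own y), 120 mm deep (own x), 150 mm high, 0.38 kg, loose. Point: its middle, 75 mm up.
- manual_end_mid (a point): Hardback manual standing in the row, 34 mm thick (own y), 120 mm deep (own x), 142 mm high, 0.38 kg, loose: the last one at the open end, whose free face is row_end. Point: its middle, 71 mm up.
Mind the look-alikes: they are no part of the job. Leave any yellow look-alike of the part that bears bottle_mid alone. What is shaped like the part that bears manual_b_mid but red is not meant.

How it is judged (in metres and radians):
At the end, for the whole second after the job is handed in: Bookend on its foot on the table (tilt < 0.06 rad), flat face within 4 mm of the last manual's free face, square within 0.08 rad, centred within 25 mm; bottle upright on the table (tilt < 0.06 rad); every manual standing (tilt < 0.1 rad) within 20 mm of its start (angle between each of bookend_face, bottle_mid's own z axis and vertical below 0.06 rad and height (world z) of bookend_face between 0.06 and 0.07 m and y of bookend_face in the frame of row_end between -0.006 and 0.004 m and x of bookend_face in the frame of row_end between -0.025 and 0.025 m and angle between the y axis of bookend_face and the y axis of row_end, either way round below 0.08 rad and height (world z) of bottle_mid between 0.061 and 0.074 m and angle between each of manual_d_mid, manual_c_mid, manual_b_mid, manual_end_mid's own z axis and vertical below 0.1 rad and distance of each of manual_d_mid, manual_c_mid, manual_b_mid, manual_end_mid from where it was at the start of the episode below 0.02 m); the robot touches nothing.
It fails at once if a bystander (mug, jar, can, tape, screwdriver or brush) is moved more than 30 mm (distance of any of mug_mid, jar_mid, can_mid, tape_mid, screwdriver_mid, brush_mid from where it was at the start of the episode above 0.03 m).
It fails at once if the mug, jar or can is tipped over (angle between any of mug_mid, jar_mid, can_mid's own z axis and vertical above 0.5 rad).
It fails at once if the oil bottle is knocked over (angle between bottle_mid's own z axis and vertical above 0.7 rad).
It fails at once if a manual falls over (angle between any of manual_d_mid, manual_c_mid, manual_b_mid, manual_end_mid's own z axis and vertical above 0.4 rad).
It also fails if it takes over 72 s, if anything falls off the work surface, if the arm or the gripper's body presses on something with over 40 N, if the wrist force passes 120 N, or if a joint passes its speed limit or range.

### The arm

A 6-joint arm with a two-finger parallel gripper is mounted at the origin on the work surface. World frame = base frame: x ahead of the robot, y to its left, z up, the work surface at z = 0. Lengths are in m, angles in degrees, forces in N, time in s.
With the tool pointing down it reaches from about 0.25 to 0.725 m from the base axis. Payload 9.7 kg.
Tool frame: the origin (TCP) lies between the finger pads; the fingertips stand 11 mm ahead of it and the grasp point (between the pads) lies 8 mm behind it; y points along the fingers, x is the direction in which the jaws open and shut, and the axes are right-handed (so a half turn about y gives the same grasp; the last joint's range is limited). The gripper opens to 85 mm and grips with 20 to 120 N. Pads are 22 mm wide; open, the fingers measure 114 mm over their backs; the gripper's body (76 mm by 85 mm) begins 54 mm behind the grasp point. The pads swing forward as they close: fully open they stand 13 mm farther back than shut.
Start: joints at [-73.912, 4.979, 10.078, 95.1, 0, 90], TCP at [0.152, -0.528, 0.242] pointing down, gripper open.
Joint ranges: [-179.16, 179.16], [-48.56, 103.87], [-65.8, 70.77], [-126.05, 130.52], [-82.76, 87.17], [-180, 180]. Speed limits (degrees/s): [127.2, 127.2, 147.25, 180, 180, 180].

### API

Orientations are given as [roll, pitch, yaw] about the fixed x, y, z axes, in that order (R = Rz(yaw) Ry(pitch) Rx(roll)).
In Python, from workcell import bot, vision gives the robot as it stands. The module is installed in compiled form; this text tells all that it offers.
- The arm moves only by the shell command python3 -m crank 'ROWS' [OPENING] [FORCE]. ROWS is text: rows parted by semicolons, each of 6 numbers parted by spaces: the shift along the tool's x, y, z in m, then the turn, a rotation vector about the tool's x, y, z in rad. A call has 1 to 8 rows; each row is the pose to reach, as a shift and turn from the pose commanded when the call began, along the tool's axes at that moment; what a row does not reach only later rows make up. A row lasts 1/10 s, in which the tool goes at most 50 mm and 8.59 degrees, less where a joint would pass 70% of its speed; a pose out of reach is approached as far as the arm can. A call with a gripper value outside its range is refused whole. OPENING is the gripper's target within -1 to 1 (shut at 1, half-way at 0, fully open at -1), set as the call begins (- or left out, the last holds). The fingers move at their own pace and stop on an object; FORCE is the grip in N (left out, the last holds). Time passes only in rows, so rows that repeat a pose let the fingers close. It gives the time, the measured TCP pose, the force and the opening at its end, in the units of the state.
- bot.get_obs(): the state, without advancing time (a new reading comes with each control period).
- vision.camera(name): name is "scene" or "top"; returns the picture (420x560x3 uint8, red, green, blue); there is no depth.
- vision.get_calibration(name): a dict with "fx", "fy", "cx", "cy" (pixels), "rvec" (rotation vector, rad) and "tvec" (3), from world to camera coordinates, as OpenCV has them. Camera axes: x right, y down, z forward; pixel columns grow to the right and rows downward; lengths in m; the calibration is good to about 2 mm. A picture is of the moment at which its call begins. get_calibration takes no time and is no camera call.
- bot.job_done(): hands the job in, once; it reports no verdict.
The state is a dict: "time": time; "q": joint angles; "qd": joint speeds; "joint_efforts": joint torques, N m; "ee_pos": TCP position; "tcp_rot": TCP orientation; "wrist_force": force on the tool from outside, world axes, zero at the start; "torque": the same for the moment, N m; "opening": finger opening in m.
Only numpy, scipy, OpenCV 4.12 (cv2) and the standard library are available. Lean on these libraries where they do the work, as an engineer would, in place of code of your own. Each camera call takes 0.05 s, during which the arm holds its last target. There are 200 camera calls.

## Working session

There is one attempt and no reset: what is moved stays moved. The work goes in short steps, Python scripts to look and compute and a shell command to move; the robot and the scene stay as the last step left them, time stands still between calls to the robot, and variables do not carry over. Pictures are saved under pics/ and viewed, about 8 in all and at most 12, crops included, and the job is handed in when it is done.

```bash
mkdir -p pics
cat > h.py <<'E'
import numpy as np,cv2
from scipy.spatial.transform import Rotation as R
from workcell import bot,vision
def snap(n,f):
    im=vision.camera(n); cv2.imwrite('pics/'+f,im[:,:,::-1]); return im
def ray(n,uv,z):
    c=vision.get_calibration(n); M=cv2.Rodrigues(np.array(c['rvec'],float))[0]; t=np.array(c['tvec'],float).ravel()
    d=M.T@np.array([(uv[0]-c['cx'])/c['fx'],(uv[1]-c['cy'])/c['fy'],1]); o=-M.T@t
    return o+d*(z-o[2])/d[2]
def proj(n,p):
    c=vision.get_calibration(n); M=cv2.Rodrigues(np.array(c['rvec'],float))[0]; t=np.array(c['tvec'],float).ravel()
    q=M@np.array(p,float)+t; return q[0]/q[2]*c['fx']+c['cx'],q[1]/q[2]*c['fy']+c['cy']
E
python3 - <<'E'
from h import *
a=snap('scene','s0.png');b=snap('top','t0.png')
print(bot.get_obs())
for n in('scene','top'):
    c=vision.get_calibration(n);M=cv2.Rodrigues(np.array(c['rvec'],float))[0];print(n,c,-M.T@np.array(c['tvec'],float).ravel())
E
```

```text
{'time': 0.1, 'q': array([-7.39112416e+01,  5.00788415e+00,  1.00397428e+01,  9.50971253e+01,
       -5.97595140e-04,  8.99983457e+01]), 'qd': array([ 0.04577276, -0.07318509,  0.10556656, -0.00898317,  0.08126139,
       -0.0310415 ]), 'joint_efforts': array([ 2.10987542e-03, -5.21561086e+01,  4.65652585e+01,  1.62193476e-02,
        1.22970528e-04, -1.46832754e-06]), 'ee_pos': array([ 0.15236938, -0.52829541,  0.24166126]), 'tcp_rot': array([-9.00005957e+01,  6.52666633e-02, -7.39095873e+01]), 'wrist_force': array([-0.46439187, -0.00383639, -0.00802917]), 'torque': array([-0.00604337, -0.01095545,  0.00523425]), 'opening': 0.08508506573711175}
scene {'fx': 388.2342052428739, 'fy': 388.2342052428739, 'cx': 280.36896090000283, 'cy': 209.89807683444187, 'rvec': array([ 1.66807519,  2.13822278, -0.63209977]), 'tvec': array([ 0.14364327, -0.35957119,  1.27981521])} [1.00709531 0.09856688 0.8740111 ]
top {'fx': 417.5127508126894, 'fy': 417.5127508126894, 'cx': 278.6081330703839, 'cy': 205.41403683988437, 'rvec': array([ 2.13946061, -2.19333862,  0.06637259]), 'tvec': array([0.00809571, 0.50947055, 1.23480321])} [ 0.40250722 -0.03305654  1.27328707]
```

View pics/s0.png

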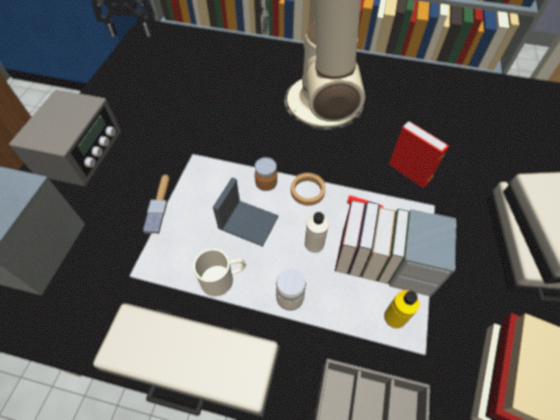

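View pics/t0.png

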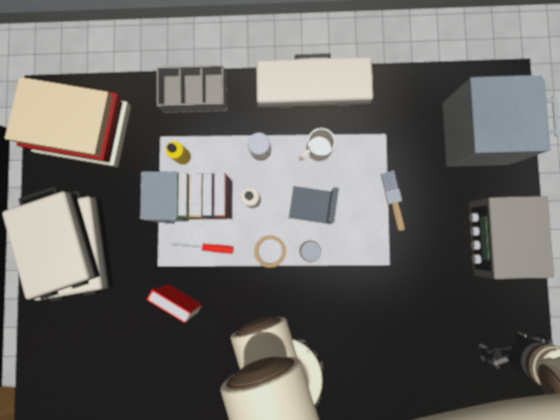

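Run:
```python
from h import *
b=cv2.imread('pics/t0.png');a=cv2.imread('pics/s0.png')
g=b.max(2)
m=((g<110)&(b.max(2).astype(int)-b.min(2)<40)).astype('uint8')
n,l,s,c=cv2.connectedComponentsWithStats(m)
for i in range(1,n):
    x,y,w,h,A=s[i]
    if A>40 and 130<x and x+w<415 and y>125 and y+h<275:
        r=cv2.minAreaRect(np.argwhere(l==i)[:,::-1].astype(np.float32)); print(s[i],c[i],r,cv2.boxPoints(r).round(1).tolist())
o=cv2.resize(b[130:270,140:400],None,fx=3,fy=3,interpolation=cv2.INTER_CUBIC)[:, :780]
cv2.imwrite('pics/c0.png',o)
o=cv2.resize(a[170:300,200:460],None,fx=3,fy=3,interpolation=cv2.INTER_CUBIC)
cv2.imwrite('pics/c1.png',o)
```

```text
[168 144   8   8  43] [171.46511628 147.41860465] ((171.50001525878906, 147.50001525878906), (7.071067810058594, 5.656853675842285), 45.0) [[167.0, 147.0], [171.0, 143.0], [176.0, 148.0], [172.0, 152.0]]
[225 176   7  42 238] [228.41176471 197.79411765] ((228.49822998046875, 196.57310485839844), (5.998215198516846, 41.01218795776367), 1.3971812725067139) [[225.0, 217.0], [226.0, 176.0], [232.0, 176.10000610351562], [231.0, 217.10000610351562]]
[176 183  17  38  78] [184.74358974 210.07692308] ((188.67713928222656, 203.1929931640625), (15.009405136108398, 37.6430549621582), 16.990825653076172) [[176.0, 219.0], [187.0, 183.0], [201.39999389648438, 187.39999389648438], [190.39999389648438, 223.39999389648438]]
[326 191   7  32 105] [328.92380952 207.19047619] ((328.96173095703125, 206.49703979492188), (4.448397636413574, 31.36886978149414), 4.398705005645752) [[325.5, 222.0], [327.8999938964844, 190.6999969482422], [332.3999938964844, 191.0], [330.0, 222.3000030517578]]
```

View pics/c0.png

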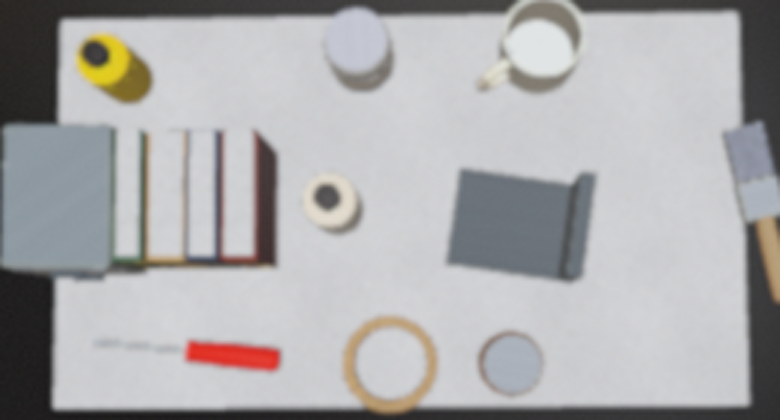

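View pics/c1.png

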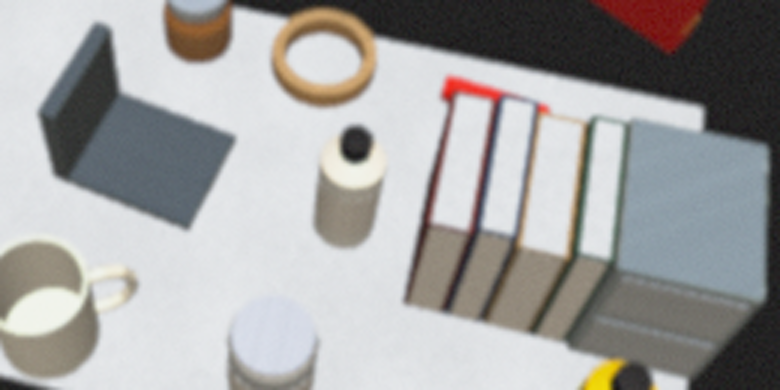

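Run:
```python
from h import *
P=dict(plateA=(460,168,.01),plateB=(447,263,.01),footinA=(582,173,.105),footinB=(563,278,.105),footoutA=(597,175,.105),footoutB=(580,281,.105),
rowtopA=(256,130,.142),rowtopB=(257,264,.142),rowbotA=(276,152,0),rowbotB=(276,265,0),cap=(326,196,.135),
jar=(511,362,.075),tapeC=(390,364,.024),can=(357,42,.1),mug=(540,42,.092),mughandletip=(485,82,.05),sdtip=(280,360,.015),sdend=(95,343,.01),brushA=(745,125,.02),yel=(96,53,.135),fbA=(4,125,.15),fbB=(110,265,.15),mat1=(60,20,0),mat2=(750,405,0))
for k,(u,v,z) in P.items(): print(k,ray('top',(140-.33+u/3,130-.33+v/3),z).round(4))
S=dict(plateA=(235,138,.01),plateB=(189,228,.01),cap=(356,138,.135),rowbot=(406,304,0),rowtop1=(432,226,.142),rowtop2=(455,96,.142))
for k,(u,v,z) in S.items(): print('S',k,ray('scene',(200-.33+u/3,170-.33+v/3),z).round(4))
```

```text
plateA [ 0.5697 -0.0496  0.01  ]
plateB [ 0.4735 -0.0339  0.01  ]
footinA [ 0.5493 -0.1624  0.105 ]
footinB [ 0.4515 -0.1414  0.105 ]
footoutA [ 0.5471 -0.1764  0.105 ]
footoutB [ 0.4483 -0.157   0.105 ]
rowtopA [0.5924 0.1378 0.142 ]
rowtopB [0.4695 0.1385 0.142 ]
rowbotA [0.5928 0.1389 0.    ]
rowbotB [0.4764 0.1406 0.    ]
cap [0.5307 0.0753 0.135 ]
jar [ 0.3742 -0.0922  0.075 ]
tapeC [0.3738 0.0252 0.024 ]
can [0.6815 0.0465 0.1   ]
mug [ 0.6782 -0.1282  0.092 ]
mughandletip [ 0.6494 -0.0761  0.05  ]
sdtip [0.3801 0.1359 0.015 ]
sdend [0.4015 0.3238 0.01  ]
brushA [ 0.6042 -0.3368  0.02  ]
yel [0.67   0.2871 0.135 ]
fbA [0.6021 0.3676 0.15  ]
fbB [0.4715 0.2705 0.15  ]
mat1 [0.7378 0.3627 0.    ]
mat2 [ 0.324  -0.3336  0.    ]
S plateA [ 0.4774 -0.0355  0.01  ]
S plateB [ 0.5731 -0.0509  0.01  ]
S cap [0.5318 0.072  0.135 ]
S rowbot [0.5921 0.137  0.    ]
S rowtop1 [0.5957 0.1386 0.142 ]
S rowtop2 [0.4806 0.1383 0.142 ]
```

The white, black-capped bottle at top (249,195) is the right one. The yellow one at (173,148) is the look-alike. The bookend plate is at (308,205), with its foot at (333,205). Both views agree to about 4 mm. I'll move the bottle first.

```bash
cat >> h.py <<'E'
def go(p,yaw):
    o=bot.get_obs(); A=R.from_euler('xyz',o['tcp_rot'],degrees=True); B=R.from_euler('xyz',[-90,0,yaw],degrees=True)
    print('shift',A.inv().apply(np.array(p)-o['ee_pos']).round(4),'turn',(A.inv()*B).as_rotvec().round(4))
def mv(d):
    o=bot.get_obs(); A=R.from_euler('xyz',o['tcp_rot'],degrees=True); print('shift',A.inv().apply(np.array(d)).round(4))
E
python3 -c "
from h import *
go((.531,.073,.242),0)"
```

```text
shift [-4.728e-01  2.000e-04  5.304e-01] turn [-7.00e-04 -1.29e+00 -1.00e-03]
```

```bash
python3 -m crank '-.473 0 .53 0 -1.29 0;-.473 0 .53 0 -1.29 0;-.473 0 .53 0 -1.29 0;-.473 0 .53 0 -1.29 0;-.473 0 .53 0 -1.29 0;-.473 0 .53 0 -1.29 0;-.473 0 .53 0 -1.29 0;-.473 0 .53 0 -1.29 0' -1 30
python3 -c "
from h import *
go((.531,.073,.242),0)"
```

```text
time: 0.9
ee_pos: [0.3658, -0.1879, 0.2422]
tcp_rot: [-90.0, -0.0, -4.8]
wrist_force: [1.3, -0.8, 0.7]
opening: 0.0852
shift [1.426e-01 2.000e-04 2.739e-01] turn [ 0.0001 -0.0841  0.0003]
```

```bash
python3 -m crank '.143 0 .274 0 -.084 0;.143 0 .274 0 -.084 0;.143 0 .274 0 -.084 0;.143 0 .274 0 -.084 0;.143 0 .274 0 -.084 0;.143 0 .274 0 -.084 0;.143 0 .274 0 -.084 0;.143 0 .274 0 -.084 0'
python3 -c "
from h import *
go((.531,.073,.080),0)"
```

```text
time: 1.7
ee_pos: [0.5326, 0.0715, 0.2412]
tcp_rot: [-90.0, 0.1, -0.2]
wrist_force: [-0.4, -1.6, 0.1]
opening: 0.0855
shift [-0.0013  0.1612  0.0015] turn [ 0.0003 -0.0034 -0.002 ]
```

Down around the bottle, then close.

```bash
python3 -m crank '-.001 .04 .001 0 0 0;-.001 .075 .001 0 0 0;-.001 .105 .001 0 0 0;-.001 .13 .001 0 0 0;-.001 .15 .001 0 0 0;-.001 .161 .001 0 0 0;-.001 .161 .001 0 0 0;-.001 .161 .001 0 0 0' -1
python3 -m crank '0 0 0 0 0 0;0 0 0 0 0 0;0 0 0 0 0 0;0 0 0 0 0 0;0 0 0 0 0 0;0 0 0 0 0 0;0 0 0 0 0 0;0 0 0 0 0 0' 1 30
```

```text
time: 2.5
ee_pos: [0.5316, 0.0706, 0.0823]
tcp_rot: [-90.0, -0.1, -0.4]
wrist_force: [0.1, 0.5, -0.1]
opening: 0.0855
time: 3.3
ee_pos: [0.5319, 0.0713, 0.0823]
tcp_rot: [-90.0, -0.1, -0.3]
wrist_force: [-0.4, -0.2, 6.2]
opening: 0.051
```

```bash
python3 -m crank '0 -.03 0 0 0 0;0 -.06 0 0 0 0;0 -.06 0 0 0 0'
python3 -c "
from h import *
go((.31,.15,.142),0)"
```

```text
time: 3.6
ee_pos: [0.533, 0.0715, 0.1453]
tcp_rot: [-90.0, -0.3, -0.3]
wrist_force: [0.1, 0.2, -0.8]
opening: 0.051
shift [-0.2234  0.0021  0.0772] turn [-0.0007 -0.0058  0.0055]
```

```bash
python3 -m crank '-.04 0 0 0 0 0;-.08 0 .01 0 0 0;-.12 0 .03 0 0 0;-.16 0 .05 0 0 0;-.20 0 .07 0 0 0;-.223 0 .077 0 0 0;-.223 0 .077 0 0 0;-.223 0 .077 0 0 0'
python3 -m crank '0 .025 0 0 0 0;0 .045 0 0 0 0;0 .055 0 0 0 0;0 .06 0 0 0 0;0 .06 0 0 0 0'
python3 -c "
from h import *
go((.31,.15,.0825),0);snap('top','t1.png')"
```

```text
time: 4.4
ee_pos: [0.3088, 0.1497, 0.141]
tcp_rot: [-90.0, -0.0, -0.3]
wrist_force: [0.3, -0.4, -2.0]
opening: 0.0506
time: 4.9
ee_pos: [0.3095, 0.1494, 0.0822]
tcp_rot: [-90.0, -0.0, -0.4]
wrist_force: [-3.0, -0.9, 5.4]
opening: 0.0511
shift [ 0.0005 -0.0003  0.0006] turn [-0.0002 -0.0068  0.0006]
```

```bash
python3 -m crank '0 0 0 0 0 0;0 0 0 0 0 0;0 0 0 0 0 0;0 0 0 0 0 0;0 0 0 0 0 0' -1
python3 -m crank '0 -.03 0 0 0 0;0 -.07 0 0 0 0;0 -.12 0 0 0 0;0 -.16 0 0 0 0;0 -.16 0 0 0 0'
python3 -c "
from h import *
go((.5185,-.08,.242),10.3)"
```

```text
time: 5.45
ee_pos: [0.3089, 0.1495, 0.0813]
tcp_rot: [-90.0, -0.0, -0.3]
wrist_force: [-0.1, -1.0, -0.6]
opening: 0.0853
time: 5.95
ee_pos: [0.3102, 0.1502, 0.2462]
tcp_rot: [-89.8, -0.4, -0.3]
wrist_force: [-0.1, 0.2, -1.0]
opening: 0.0855
shift [ 0.2097  0.0049 -0.229 ] turn [-0.0025 -0.1857  0.0066]
```

```bash
python3 -c "
from h import *
go((.509,-.113,.242),-10.3)"; python3 -m crank '.05 0 -.05 0 .05 0;.1 0 -.1 0 .1 0;.15 0 -.15 0 .15 0;.18 0 -.19 0 .18 0;.20 .004 -.23 0 .18 0;.20 .004 -.264 0 .18 0;.20 .004 -.264 0 .18 0;.20 .004 -.264 0 .18 0' 0; python3 -c "
from h import *
go((.509,-.113,.098),-10.3)
im=snap('top','t2.png')
cv2.imwrite('pics/c2.png',cv2.resize(im[120:320,140:400,::-1],None,fx=3,fy=3,interpolation=cv2.INTER_CUBIC))"
```

```text
shift [ 0.2004  0.0047 -0.262 ] turn [-0.0036  0.1739  0.0061]
time: 6.75
ee_pos: [0.508, -0.1192, 0.2354]
tcp_rot: [-90.0, 0.1, -10.9]
wrist_force: [-1.2, 0.3, 0.2]
opening: 0.0426
shift [1.000e-04 1.374e-01 6.300e-03] turn [ 0.0006 -0.0102 -0.0022]
```

View pics/c2.png

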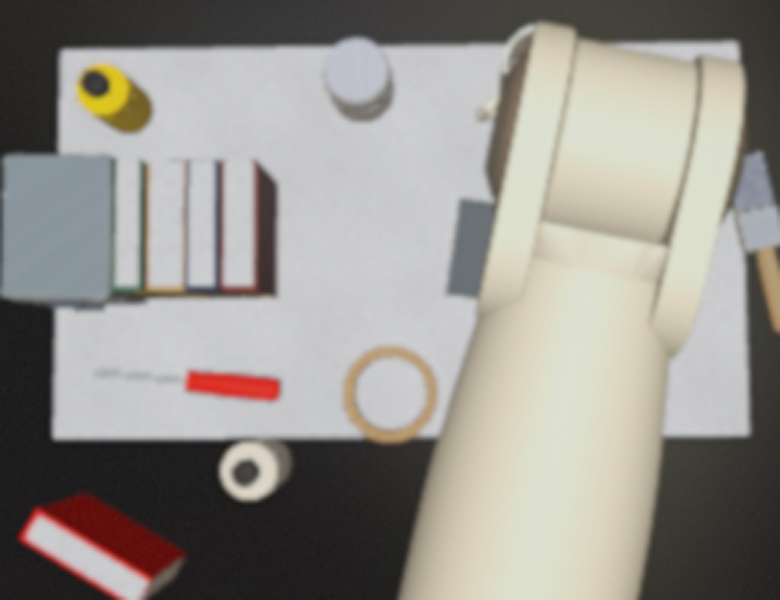

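The bottle stands upright at its new place, crop (250,470), and the rest is undisturbed. Next I lower the fingers over the plate.

```bash
python3 -m crank '0 .04 .006 0 -.01 0;0 .08 .006 0 -.01 0;0 .11 .006 0 -.01 0;0 .13 .006 0 -.01 0;0 .137 .006 0 -.01 0;0 .137 .006 0 -.01 0'
python3 -m crank '0 0 -.01 0 0 0;0 0 -.018 0 0 0;0 0 -.024 0 0 0;0 0 -.03 0 0 0;0 0 -.036 0 0 0;0 .001 -.042 0 0 0'
```

```text
time: 7.4
ee_pos: [0.5078, -0.1089, 0.0998]
tcp_rot: [-90.0, 0.1, -10.0]
wrist_force: [0.1, 0.2, 0.8]
opening: 0.0427
time: 8.0
ee_pos: [0.5013, -0.1515, 0.0998]
tcp_rot: [-90.0, -0.1, -10.1]
wrist_force: [0.8, 3.1, 2.5]
opening: 0.0428
```

```bash
python3 -m crank '0 .002 -.01 0 0 0;0 .005 -.02 0 0 0;0 .008 -.03 0 0 0;0 .011 -.04 0 0 0'
python3 -m crank '0 .003 -.01 0 0 0;0 .006 -.02 0 0 0;0 .009 -.03 0 0 0;0 .012 -.04 0 0 0;0 .012 -.042 0 0 0;0 .012 -.042 0 0 0'
```

```text
time: 8.4
ee_pos: [0.4937, -0.1915, 0.0878]
tcp_rot: [-90.0, 0.0, -10.1]
wrist_force: [0.2, 0.9, 0.9]
opening: 0.0426
time: 9.0
ee_pos: [0.4865, -0.2322, 0.0762]
tcp_rot: [-90.0, 0.0, -10.1]
wrist_force: [-0.4, 0.8, -0.2]
opening: 0.0424
```

```bash
python3 -c "
from h import *
im=snap('scene','s3.png')
cv2.imwrite('pics/c3.png',cv2.resize(im[120:290,150:350,::-1],None,fx=3,fy=3,interpolation=cv2.INTER_CUBIC))"
```

```text
(no output)
```

View pics/c3.png

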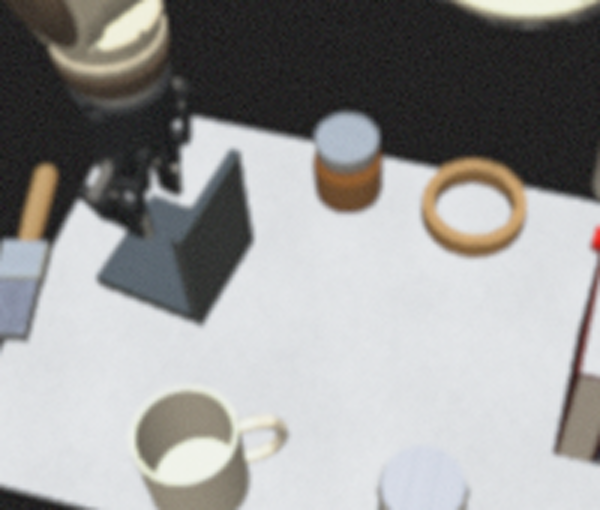

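```bash
python3 -m crank '0 -.04 0 0 0 0;0 -.08 -.01 0 0 0;0 -.11 -.04 0 0 0;0 -.11 -.08 0 0 0;0 -.11 -.08 0 0 0'; python3 -c "
from h import *
im=snap('scene','s4.png')
cv2.imwrite('pics/c4.png',cv2.resize(im[150:240,160:260,::-1],None,fx=6,fy=6,interpolation=cv2.INTER_CUBIC))
for u,v,z in [(202,324,0),(252,240,0),(238,150,.13),(97,277,.016)]: print(ray('scene',(150-.33+u/3,120-.33+v/3),z).round(4))
c=[(745,125),(775,300),(757,240),(725,130)]
for u,v in c: print('brush',ray('top',(140-.33+u/3,130-.33+v/3),.02).round(3))"
```

```text
time: 9.55
ee_pos: [0.4726, -0.3136, 0.1874]
tcp_rot: [-90.1, -0.1, -10.2]
wrist_force: [-0.6, 0.3, -0.9]
opening: 0.0428
[ 0.5462 -0.1822  0.    ]
[ 0.4508 -0.1672  0.    ]
[ 0.451  -0.1661  0.13  ]
[ 0.5318 -0.2818  0.016 ]
brush [ 0.604 -0.337  0.02 ]
brush [ 0.428 -0.358  0.02 ]
brush [ 0.488 -0.343  0.02 ]
brush [ 0.6   -0.317  0.02 ]
```

View pics/c4.png

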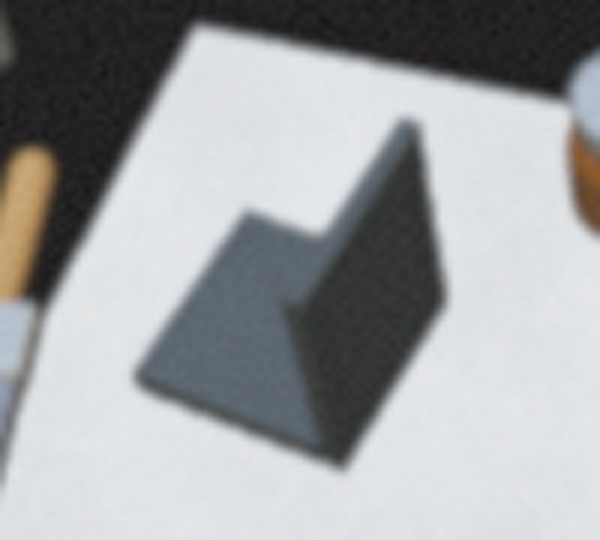

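```bash
python3 -c "
from h import *
go((.479,-.301,.014),-9)"
```

```text
shift [0.0043 0.1726 0.0119] turn [ 0.0003 -0.021   0.0006]
```

```bash
python3 -m crank '.004 .04 .012 0 -.02 0;.004 .08 .012 0 -.02 0;.004 .115 .012 0 -.02 0;.004 .14 .012 0 -.02 0;.004 .155 .012 0 -.02 0;.004 .163 .012 0 -.02 0;.004 .163 .012 0 -.02 0'
python3 -m crank '0 .004 0 0 0 0;0 .007 0 0 0 0;0 .009 0 0 0 0;0 .009 0 0 0 0'
python3 -c "
from h import *
go((.479,-.301,.014),-9)"
```

```text
time: 10.3
ee_pos: [0.4787, -0.299, 0.023]
tcp_rot: [-90.0, 0.0, -8.9]
wrist_force: [0.2, -0.3, -0.4]
opening: 0.0429
time: 10.7
ee_pos: [0.4787, -0.2996, 0.0144]
tcp_rot: [-90.0, -0.0, -8.9]
wrist_force: [0.4, -0.0, -0.0]
opening: 0.0424
shift [ 0.0005  0.0004 -0.0014] turn [0.     0.001  0.0002]
```

```bash
python3 -m crank '0 0 .004 0 0 0;0 0 .008 0 0 0;0 0 .012 0 0 0;0 0 .018 0 0 0;0 0 .026 0 0 0;.001 0 .036 0 0 0;.001 0 .046 0 0 0;.002 0 .056 0 0 0'
python3 -m crank '0 0 .01 0 0 0;.001 0 .02 0 0 0;.001 0 .03 0 0 0;.002 0 .04 0 0 0;.002 0 .05 0 0 0;.003 0 .06 0 0 0;.003 0 .07 0 0 0;.003 0 .075 0 0 0'
python3 -c "
from h import *
im=snap('scene','s5.png')
cv2.imwrite('pics/c5.png',cv2.resize(im[120:290,150:400,::-1],None,fx=3,fy=3,interpolation=cv2.INTER_CUBIC))"
```

```text
time: 11.5
ee_pos: [0.4893, -0.2444, 0.0144]
tcp_rot: [-90.1, -0.0, -9.0]
wrist_force: [-1.2, -5.0, 0.3]
opening: 0.0426
time: 12.3
ee_pos: [0.504, -0.1704, 0.0144]
tcp_rot: [-90.1, -0.0, -8.9]
wrist_force: [-0.9, -5.5, 0.9]
opening: 0.0426
```

View pics/c5.png

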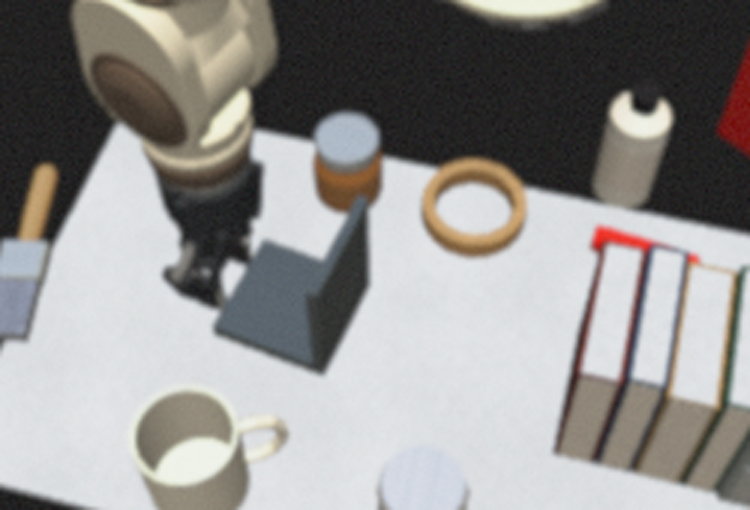

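```bash
python3 -c "
from h import *
for u,v,z in [(323,373,0),(369,285,0),(309,300,.13),(364,198,.13),(214,328,.016)]: print(ray('scene',(150-.33+u/3,120-.33+v/3),z).round(4))
"
```

```text
[ 0.5668 -0.0671 -0.    ]
[ 0.4717 -0.0516  0.    ]
[ 0.5753 -0.0695  0.13  ]
[ 0.473  -0.0538  0.13  ]
[ 0.5559 -0.1659  0.016 ]
```

```bash
python3 -m crank '.001 0 .01 0 0 0;.001 0 .022 0 0 0;.002 0 .034 0 0 0;.003 0 .046 0 0 0;.004 0 .058 0 0 0;.004 0 .07 0 0 0;.005 0 .082 0 0 0;.006 0 .094 0 0 0'
python3 -m crank '0 0 .01 0 -.02 0;0 0 .02 0 -.045 0;-.001 0 .03 0 -.07 0;-.002 0 .04 0 -.095 0;-.003 0 .05 0 -.12 0;-.004 0 .06 0 -.14 0;-.005 0 .068 0 -.155 0;-.006 0 .074 0 -.155 0'
python3 -c "
from h import *
im=snap('scene','s6.png')
cv2.imwrite('pics/c6.png',cv2.resize(im[150:290,220:400,::-1],None,fx=4,fy=4,interpolation=cv2.INTER_CUBIC))"
```

```text
time: 13.15
ee_pos: [0.5244, -0.0791, 0.0144]
tcp_rot: [-90.1, 0.0, -9.0]
wrist_force: [-0.8, -6.3, 1.8]
opening: 0.0427
time: 13.95
ee_pos: [0.5301, -0.0049, 0.0144]
tcp_rot: [-90.1, -0.0, -0.0]
wrist_force: [0.2, -6.1, 1.1]
opening: 0.0427
```

View pics/c6.png

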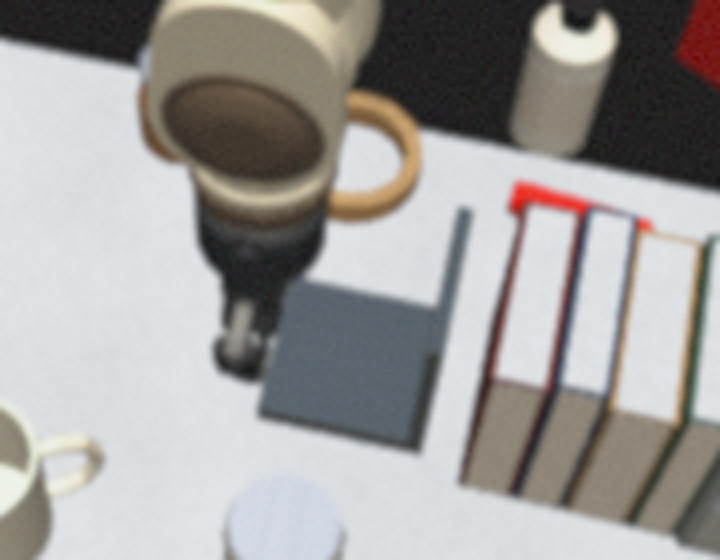

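```bash
python3 -c "
from h import *
for u,v,z in [(418,452,0),(432,357,.13),(470,210,.13),(461,484,0),(492,380,.142),(524,205,.142)]: print(ray('scene',(220-.375+u/4,150-.375+v/4),z).round(4))
"
python3 -m crank '0 0 .005 0 0 0;0 0 .010 0 0 0;0 0 .014 0 0 0;0 0 .017 0 0 0;0 0 .02 0 0 0;0 0 .022 0 0 0;0 0 .024 0 0 0'
```

```text
[0.5765 0.1071 0.    ]
[0.5826 0.1029 0.13  ]
[0.4813 0.1071 0.13  ]
[0.5912 0.1365 0.    ]
[0.5954 0.1363 0.142 ]
[0.4788 0.1364 0.142 ]
time: 14.7
ee_pos: [0.5301, 0.0185, 0.0144]
tcp_rot: [-90.1, -0.0, -0.1]
wrist_force: [0.2, -6.6, 1.5]
opening: 0.0424
```

```bash
python3 -m crank '0 0 .001 0 0 0;0 0 .002 0 0 0;0 0 .003 0 0 0'
python3 -m crank '0 0 .001 0 0 0;0 0 .001 0 0 0'
python3 -m crank '0 0 .001 0 0 0;0 0 .001 0 0 0'
python3 -m crank '0 0 .001 0 0 0;0 0 .001 0 0 0'
```

```text
time: 15.0
ee_pos: [0.53, 0.0207, 0.0144]
tcp_rot: [-90.2, 0.0, -0.1]
wrist_force: [-0.0, -13.3, 2.8]
opening: 0.0425
time: 15.2
ee_pos: [0.53, 0.0213, 0.0144]
tcp_rot: [-90.2, 0.0, -0.2]
wrist_force: [-0.6, -11.5, 2.1]
opening: 0.0427
time: 15.4
ee_pos: [0.53, 0.0216, 0.0144]
tcp_rot: [-90.3, 0.0, -0.2]
wrist_force: [-1.5, -16.5, 2.9]
opening: 0.0425
time: 15.6
ee_pos: [0.53, 0.0217, 0.0144]
tcp_rot: [-90.4, 0.0, -0.2]
wrist_force: [-1.0, -22.3, 2.8]
opening: 0.0429
```

Contact is firm: the force climbs from 6 to 22 N with hardly any motion. I'll back off, lift clear and look.

```bash
python3 -m crank '0 0 -.004 0 0 0;0 0 -.02 0 0 0;0 0 -.04 0 0 0;0 -.04 -.05 0 0 0;0 -.09 -.08 0 0 0;0 -.14 -.12 0 0 0;0 -.18 -.16 0 0 0;0 -.2 -.2 0 0 0'
python3 -m crank '0 0 -.04 0 0 0;0 0 -.08 0 0 0;0 0 -.1 0 0 0;0 0 -.1 0 0 0'
python3 -c "
from h import *
a=snap('scene','s7.png')[:,:,::-1];b=snap('top','t7.png')[:,:,::-1]
A=cv2.resize(a[150:300,270:440],None,fx=2.3,fy=2.3,interpolation=cv2.INTER_CUBIC);B=cv2.resize(b[125:275,140:300],None,fx=2.5,fy=2.5,interpolation=cv2.INTER_CUBIC)
h=max(A.shape[0],B.shape[0]);A=cv2.copyMakeBorder(A,0,h-A.shape[0],0,0,0);B=cv2.copyMakeBorder(B,0,h-B.shape[0],0,0,0)
cv2.imwrite('pics/c7.png',np.hstack([A,B]));print(A.shape,B.shape,bot.get_obs()['time'])"
```

```text
time: 16.4
ee_pos: [0.5302, -0.1569, 0.2043]
tcp_rot: [-90.0, -0.1, 0.0]
wrist_force: [1.1, 0.5, 0.2]
opening: 0.0431
time: 16.8
ee_pos: [0.5295, -0.2585, 0.2009]
tcp_rot: [-89.9, 0.0, -0.2]
wrist_force: [-0.7, -0.1, -0.1]
opening: 0.0424
(375, 391, 3) (375, 400, 3) 16.9
```

View pics/c7.png

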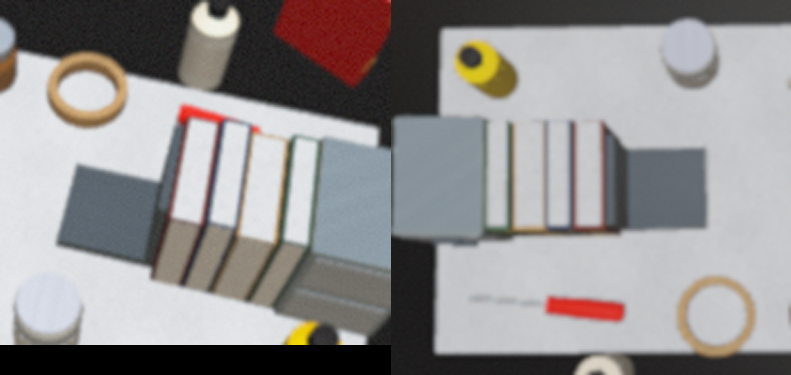

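```bash
python3 -c "
from h import *
for u,v,z in [(706,148,.016),(706,228,.016)]: print(ray('top',(140-.3+(u-391)/2.5,125-.3+v/2.5),z).round(4))
for u,v,z in [(79,165,.016),(57,243,.016),(150,264,0)]: print(ray('scene',(270-.3+u/2.3,150-.3+v/2.3),z).round(4))
a=cv2.imread('pics/s7.png')
cv2.imwrite('pics/c8.png',cv2.resize(a[190:285,320:380],None,fx=6,fy=6,interpolation=cv2.INTER_CUBIC))"
```

```text
[0.5766 0.0332 0.016 ]
[0.4792 0.0353 0.016 ]
[0.4817 0.0352 0.016 ]
[0.5829 0.0329 0.016 ]
[0.575  0.1339 0.    ]
```

View pics/c8.png

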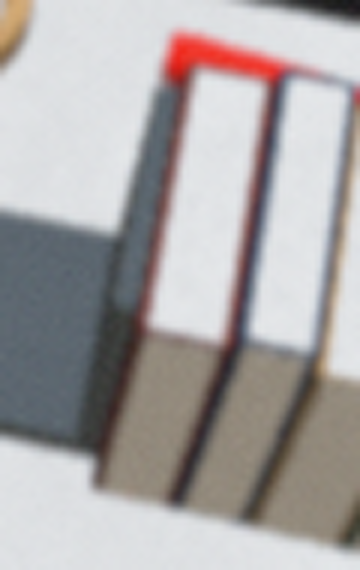

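```bash
python3 -c "
from h import *
print(bot.job_done())"
```

```text
the job is handed in; nothing more can be done
None
```

The job is handed in. It took about 17 s of the 72 s allowed, and my last checks showed nothing wrong. The hand-in itself gave no verdict.

**What I did:**
- **Bottle:** I gripped the white bottle round its body and set it down upright at about (0.31, 0.15), clear of the work.
- **Bookend:** I tipped it onto its foot with a level push of about 3 N. Then I slid it to the row with two fingers on the end of its foot, turning it about 9° on the way. The force rose from 6 N to 22 N with hardly any movement as it met the manuals, and then I backed the arm off.

**Last checks:**

| Check | Measured | Limit |
|---|---|---|
| Gap to the row | No gap visible; face worked out at y ≈ 0.139 from the foot's end, row face at 0.137–0.139 | 4 mm |
| Squareness | About 0.02 rad off | 0.08 rad |
| Centring | 3–6 mm off | 25 mm |

- **Rest of the bench:** The manuals stand where they were. The bottle is upright, and the bystanders in the final pictures look untouched. The arm is clear of everything.
- **Disagreements:** The two cameras differ by up to about 6 mm along x. One reading of the bookend's heel corner put the face at 0.134, about 5 mm short of the other estimate. I trusted the foot's end, which both cameras agreed on, along with the force rise and the absence of a visible gap.

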